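Fit the crank to the ham press and screw it down

ROBOT

A 6-joint arm with a two-finger parallel gripper is mounted at the origin on the work surface. World frame = base frame: x ahead of the robot, y to its left, z up, the work surface at z = 0. Lengths are in m, angles in rad, forces in N, time in s.
With the tool pointing down it reaches from about 0.425 to 0.95 m from the base axis. Payload 3.5 kg.
Tool frame: the origin (TCP) lies between the finger pads; the fingertips stand 14 mm ahead of it and the grasp point (between the pads) lies 5 mm behind it; z points along the fingers, y is the line along which they close (so a half turn about z gives the same grasp; the last joint's range is limited). The gripper opens to 85 mm and grips with 20 to 120 N. Pads are 22 mm wide; open, the fingers measure 114 mm over their backs; the gripper's body (76 mm by 85 mm) begins 54 mm behind the grasp point. The pads swing forward as they close: fully open they stand 13 mm farther back than shut.
Start: joints at [1.156, 0.286, 1.577, -0, 1.279, -0.15], TCP at [0.177, 0.651, 0.245] pointing down, gripper open.
Joint ranges: [-2.77, 2.77], [-0.9, 2.22], [0.21, 2.48], [-1.53, 4.67], [0.24, 2.81], [-2.84, 2.84]. Speed limits (rad/s): [2.79, 2.79, 3.14, 3.14, 3.14, 3.14].

INTERFACE

Orientations are given as a unit quaternion [x, y, z, w].
In Python, from plant import * gives the robot as it stands.
- The arm moves only by the tool step_arm, never from a script. Its argument "commands" is a list of rows, each an object of numbers: "gripper": the gripper's target within -1 to 1 (shut at 1, half-way at 0, fully open at -1); "x", "y", "z": the shift along the tool's x, y, z in mm; "spin": the turn about the tool's z in degrees. A call has exactly 10 rows; each row shifts and turns the commanded pose from where the row before left it, along the tool's axes as they then stand; what a row does not reach is not made up. A row lasts 1/10 s, in which the tool goes at most 50 mm and 8.59 degrees, less where a joint would pass 70% of its speed; a pose out of reach is approached as far as the arm can. A call with a gripper value outside its range is refused whole. The fingers move at their own pace and stop on an object; "force" is the grip in N (left out, the last holds). Time passes only in rows, so rows that do not move let the fingers close, or fill a call up. It gives the time, the measured TCP pose, the force, the opening and the grip force at its end, in the units of the state.
- get_state(): the state, without advancing time (a new reading comes with each control period).
- read_camera(name): name is "scene" or "top" or "wrist"; returns a dict with "color" (420x560x3 uint8, red, green, blue), "z_map" (420x560 float32, m along the optical axis (not along the pixel's ray), 0 where there is no reading), "fx", "fy", "cx", "cy" (pixels), "eye" and "attitude" of the camera in the world; the wrist camera has in their place "mount" (4x4, takes a point from camera to tool coordinates, whose origin is the TCP and whose axes are the flange's). Camera axes: x right, y up, looking along -z (the intrinsics and any distortion apply to the point x, -y, -z); pixel columns grow to the right and rows downward; lengths in m; the calibration is good to about 2 mm. The wrist camera is an equidistant fisheye: a pixel r from the principal point sees the ray r / f radians off the axis. A picture is of the moment at which its call begins: read the wrist's pose just before it.
- sign_off(): hands the job in; it is judged then, once.
The state is a dict: "time": time; "qpos": joint angles; "dq": joint speeds; "joint_efforts": joint torques, N m; "eef_pos": TCP position; "tcp_rot": TCP orientation; "contact_force": force on the tool from outside, world axes, zero at the start; "wrist_torque": the same for the moment, N m; "opening": opening from 0.0 (shut) to 1.0 (fully open); "finger_force": force on a finger pad.
Only numpy, scipy, OpenCV 4.12 (cv2) and the standard library are available. Lean on these libraries where they do the work, as an engineer would, in place of code of your own. Each camera call takes 0.05 s, during which the arm holds its last target. There are 200 camera calls.

TASK

The loaf in the steel ham press still has to be screwed down. Take the larger crank, the one with the square hub, drop it all the way down over the square drive stud on top of the press, then turn it clockwise until the spindle stops. Leave the crank sitting fully home on the stud, let go of it, and leave the smaller round-hubbed crank where it stands.

Things in the scene. Friction and masses are not known exactly. Their poses are not given: they have to be found in the camera images.
- crank_hub (a point): Centre of the larger crank's hub: aluminium block 40x40 mm, 60 mm high, standing on the table; socket 27 mm square, 48 deep in its underside. x points along the arm (85 long, 16 wide, 8 thick, 14 mm above this point); black knob at 95 mm from the hub axis, its top 46 mm above this point. z up. Bare parallel +y and -y faces to grip. About 0.4 kg.
- drive (a point): Top centre of the press's upright steel stud: 22 mm square, x and y normal to its flats, top 12 mm tapering to a 10 mm tip. It stands 38 mm above a 50 mm flange; a hub fully home rests on it, centre 8 mm below this point. Any of the 4 quarter positions fits; 2.5 mm play each side, 15 deg backlash each way. Press: fixed steel box 150x200 mm with a yoke whose top is 46 mm below this point.
- spindle (a joint): Spindle angle in rad: grows as the stud turns clockwise seen from above. Begins between 0.3 and 0.8; stops at 1.5, when the small pointer at its foot meets the pin on the yoke. Friction 0.15 N m; stays where it is left.
- small_crank_hub (a point): Centre of a smaller crank's hub: round, 30 mm across, 36 mm high, standing on the table, arm 55 mm along its x. From another machine, does not fit the press; leave it alone.
Not all that is in view belongs to the job. What is shaped like the part that bears crank_hub but purple is not meant. Of the things shaped like the part that bears drive, the bare steel one is meant.

How it is judged:
On the way:
1. the larger crank sits fully down on the drive stud before the spindle has been turned to its stop (horizontal distance between crank_hub and drive below 0.008 m and z of crank_hub in the frame of drive below -0.004 m and angle between crank_hub's own z axis and vertical below 0.17 rad and value of joint spindle below 1.2 rad), for 0.2 s.
At the end, for the whole second after the job is handed in: The spindle is turned to beyond 1.3 rad (its stop is at 1.5); the larger crank sits on the stud, within 4 mm of fully down, within 8 mm of the axis, upright within 10 degrees, at rest; the smaller crank is within 30 mm of where it stood (value of joint spindle above 1.3 rad and horizontal distance between crank_hub and drive below 0.008 m and z of crank_hub in the frame of drive below -0.004 m and angle between crank_hub's own z axis and vertical below 0.17 rad and linear speed of crank below 0.03 m/s and distance of small_crank_hub from where it was at the start of the episode below 0.03 m); the robot touches nothing.
It also fails if it takes over 45 s, if anything falls off the work surface, if the arm or the gripper's body presses on something with over 40 N, if the wrist force passes 120 N, or if a joint passes its speed limit or range.

## Working session

There is one attempt and no reset: what is moved stays moved. The work goes in short steps, Python scripts to look and compute and a tool call to move; the robot and the scene stay as the last step left them, time stands still between calls to the robot, and variables do not carry over. Pictures are saved under pics/ and viewed, at most 10 in all, crops included, and the job is handed in when it is done.

Besides the shell and the picture viewer there is one more tool, called as name(argument=value, ...) on one line, values as JSON. step_arm: Moves the arm, as the interface text tells. Its arguments: {"type":"object","properties":{"commands":{"type":"array"},"force":{"type":"number"}},"required":["commands"]}

```bash
mkdir -p pics; cat > h.py <<'E'
from plant import *
import numpy as np, cv2
from scipy.spatial.transform import Rotation as R
def save(c,n): cv2.imwrite('pics/'+n,c['color'][:,:,::-1])
def pts(c):
    v,u=np.mgrid[0:420,0:560]; z=c['z_map']
    p=np.stack([(u-c['cx'])/c['fx']*z,-(v-c['cy'])/c['fy']*z,-z],-1)
    A=np.array(c['attitude']); A=R.from_quat(A).as_matrix() if A.size==4 else A
    return p@A.T+np.array(c['eye'])
E
python3 - <<'E'
from h import *
s=get_state();print(s)
for n in('scene','top'):
    c=read_camera(n);save(c,n+'0.png');np.save(n+'.npy',c,allow_pickle=True)
    print(n,{k:v for k,v in c.items() if k not in('color','z_map')},(c['z_map']>0).mean())
E
```

```text
{'time': 0.0, 'qpos': array([ 1.15600505e+00,  2.87176059e-01,  1.57819028e+00, -3.51577566e-06,
        1.27859666e+00, -1.50031561e-01]), 'dq': array([-0.00110187,  0.00062894,  0.00118838, -0.0005676 , -0.00073591,
       -0.00016683]), 'joint_efforts': array([ 3.34668875e-04, -4.05992317e+01, -2.92618418e+01, -2.08901160e-04,
        6.06178233e-03, -1.66213539e-05]), 'eef_pos': array([0.17636854, 0.65089945, 0.24393302]), 'tcp_rot': array([ 1.31992956e-01,  9.91249946e-01, -1.13869546e-03, -3.28659615e-04]), 'contact_force': array([0.8749993 , 0.07023913, 0.72626854]), 'wrist_torque': array([-0.06296977, -0.01090002, -0.00360799]), 'finger_force': 0.0, 'opening': 1.0030198721124046}
scene {'fx': 380.15336171362804, 'fy': 380.15336171362804, 'cx': 280.314388729081, 'cy': 213.6094501254635, 'eye': array([ 1.10727019, -0.05740419,  0.6574742 ]), 'attitude': array([0.34098308, 0.29222464, 0.58130245, 0.6785446 ])} 0.9962287414965987
top {'fx': 420.86587486563496, 'fy': 420.86587486563496, 'cx': 270.2500139105833, 'cy': 209.7184318716226, 'eye': array([0.23169507, 0.07276208, 1.14211012]), 'attitude': array([-0.06741882,  0.07444631,  0.72446642, -0.6819537 ])} 0.9959566326530612
```

View pics/scene0.png

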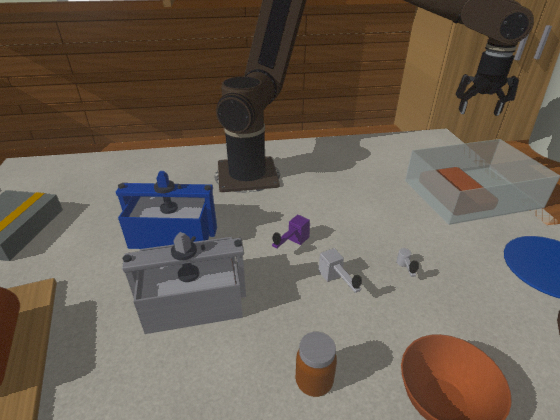

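View pics/top0.png

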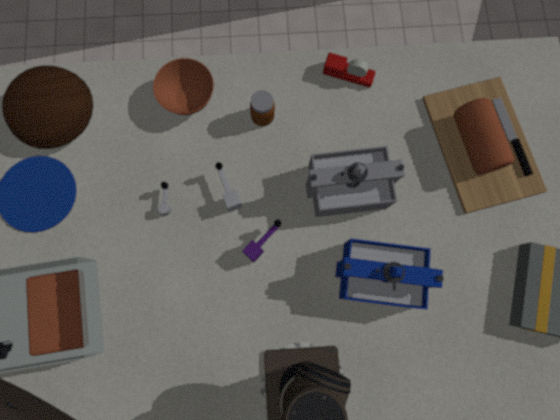

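The scene view shows the steel press at (190,285) with its stud at about (184,245). The larger aluminium crank's hub is at (332,264) with its knob at (356,283), and the small crank is at (408,262). In the top view the hub is at (232,200), its knob at (219,166), and the steel stud near (356,173). The blue press and purple crank are decoys.

```bash
python3 - <<'E'
from h import *
for n,hb,st in(('top',(200,255,155,215),(300,410,140,220)),('scene',(305,370,240,300),(110,250,220,330))):
    c=np.load(n+'.npy',allow_pickle=True).item();P=pts(c)
    for nm,(a,b,d,e) in(('crank',hb),('press',st)):
        q=P[d:e,a:b].reshape(-1,3)
        print(n,nm,'table',np.round(np.median(q[q[:,2]<.02],0),3),'max',q[:,2].max().round(3))
        if nm=='crank':
            for lo,hi in((.015,.05),(.051,.07),(.07,.09)):
                k=q[(q[:,2]>lo)&(q[:,2]<hi)];print(lo,len(k),k.mean(0).round(4) if len(k) else '')
            k=q[(q[:,2]>.054)&(q[:,2]<.066)].astype(np.float32)
            if len(k)>5: print(cv2.minAreaRect(k[:,:2]*1000))
        else:
            zs=np.histogram(q[:,2],bins=np.arange(0,.3,.01));print(zs[0])
            zm=q[:,2].max()
            for d in(.006,.012,.02,.03,.038):
                k=q[(q[:,2]>zm-d)];print(d,len(k),k.mean(0).round(4),k.min(0).round(4),k.max(0).round(4))
E
```

```text
top crank table [0.548 0.172 0.   ] max 1.142
0.015 146 [0.5223 0.1663 0.0433]
0.051 267 [0.4969 0.1582 0.0597]
0.07 33 [0.5785 0.1843 0.0762]
((521.1638793945312, 165.7178955078125), (107.63015747070312, 39.39591979980469), 17.57721710205078)
top press table [ 0.529 -0.202  0.   ] max 1.142
[1679   68   72   74   77   81  151 2319  259  403  184    8   19  692
  878   36   12   44   43    0    0    0    0    0    0    0    0    0
    0]
0.006 31 [0.2317 0.0728 1.1421] [0.2317 0.0728 1.1421] [0.2317 0.0728 1.1421]
0.012 31 [0.2317 0.0728 1.1421] [0.2317 0.0728 1.1421] [0.2317 0.0728 1.1421]
0.02 31 [0.2317 0.0728 1.1421] [0.2317 0.0728 1.1421] [0.2317 0.0728 1.1421]
0.03 31 [0.2317 0.0728 1.1421] [0.2317 0.0728 1.1421] [0.2317 0.0728 1.1421]
0.038 31 [0.2317 0.0728 1.1421] [0.2317 0.0728 1.1421] [0.2317 0.0728 1.1421]
scene crank table [0.485 0.174 0.001] max 0.657
0.015 383 [0.5241 0.1602 0.0399]
0.051 328 [0.5085 0.1609 0.06  ]
0.07 58 [0.5823 0.186  0.0754]
((530.6207275390625, 168.28451538085938), (124.68853759765625, 40.84104537963867), 15.201482772827148)
scene press table [ 0.48  -0.243  0.001] max 0.657
[3552  479  540  557  593  623  670 2974  938  788  499   67   93  656
 1426   90   65   76   66    0    0    0    0    0    0    0    0    0
    0]
0.006 55 [ 1.1073 -0.0574  0.6575] [ 1.1073 -0.0574  0.6575] [ 1.1073 -0.0574  0.6575]
0.012 55 [ 1.1073 -0.0574  0.6575] [ 1.1073 -0.0574  0.6575] [ 1.1073 -0.0574  0.6575]
0.02 55 [ 1.1073 -0.0574  0.6575] [ 1.1073 -0.0574  0.6575] [ 1.1073 -0.0574  0.6575]
0.03 55 [ 1.1073 -0.0574  0.6575] [ 1.1073 -0.0574  0.6575] [ 1.1073 -0.0574  0.6575]
0.038 55 [ 1.1073 -0.0574  0.6575] [ 1.1073 -0.0574  0.6575] [ 1.1073 -0.0574  0.6575]
```

```bash
python3 - <<'E'
from h import *
for n,hb,st in(('top',(200,255,155,215),(300,410,140,220)),('scene',(305,370,240,300),(110,250,220,330))):
    c=np.load(n+'.npy',allow_pickle=True).item();P=pts(c)
    a,b,d,e=hb; q=P[d:e,a:b].reshape(-1,3)
    k=q[(abs(q[:,2]-.06)<.003)]; k=k[k[:,0]<.545]; r=cv2.minAreaRect((k[:,:2]*1000).astype(np.float32)); print(n,'hub',len(k),k.mean(0).round(4),r)
    kn=q[(q[:,2]>.072)&(q[:,2]<.08)]; print('knob',kn.mean(0).round(4),kn[:,2].max(), 'yaw',np.degrees(np.arctan2(*(kn.mean(0)[:2]-np.array(r[0])/1000)[::-1])))
    a,b,d,e=st; q=P[d:e,a:b].reshape(-1,3)
    q=q[q[:,2]<.3];print('zmax',np.sort(q[:,2])[-8:].round(4))
    for lo,hi in((.182,.2),(.176,.182),(.168,.176),(.158,.168),(.15,.158),(.143,.15)):
        k=q[(q[:,2]>lo)&(q[:,2]<hi)]; print(lo,len(k),k.mean(0).round(4),k.min(0).round(3),k.max(0).round(3))
    k=q[(q[:,2]>.13)&(q[:,2]<.145)]; print('yoke',cv2.minAreaRect((k[:,:2]*1000).astype(np.float32)))
s=get_state();w=read_camera('wrist');save(w,'w0.png');print(w['mount'],w['fx'],w['cx'],w['cy'])
E
```

```text
top hub 194 [0.4893 0.1561 0.0601] ((488.99163818359375, 155.5263671875), (40.13438415527344, 39.395904541015625), 17.57721710205078)
knob [0.5786 0.1845 0.0761] 0.07988430454594875 yaw 17.908188781474735
zmax [0.1867 0.1868 0.1871 0.1873 0.1873 0.1873 0.1876 0.1879]
0.182 34 [ 0.517  -0.1624  0.185 ] [ 0.51  -0.169  0.182] [ 0.525 -0.154  0.188]
0.176 31 [ 0.5146 -0.1614  0.1789] [ 0.506 -0.175  0.177] [ 0.529 -0.151  0.182]
0.168 25 [ 0.5116 -0.1617  0.1729] [ 0.502 -0.176  0.168] [ 0.528 -0.149  0.176]
0.158 10 [ 0.509  -0.1565  0.1639] [ 0.503 -0.164  0.159] [ 0.514 -0.149  0.168]
0.15 35 [ 0.5106 -0.1585  0.1527] [ 0.494 -0.183  0.15 ] [ 0.54  -0.126  0.158]
0.143 347 [ 0.514  -0.1618  0.1463] [ 0.481 -0.28   0.143] [ 0.541 -0.048  0.15 ]
yoke ((511.4117736816406, -164.07357788085938), (56.82808303833008, 235.7410125732422), 3.6001462936401367)
scene hub 228 [0.4919 0.1571 0.0606] ((490.44439697265625, 156.83651733398438), (41.826087951660156, 40.720394134521484), 17.86257553100586)
knob [0.5818 0.1863 0.0761] 0.07938534787085061 yaw 17.871385077191245
zmax [0.1871 0.1872 0.1874
[... 257 characters left out ...]
[ 0.531 -0.147  0.176]
0.158 62 [ 0.524  -0.1608  0.1629] [ 0.513 -0.177  0.158] [ 0.534 -0.147  0.168]
0.15 77 [ 0.5235 -0.1585  0.1527] [ 0.501 -0.184  0.15 ] [ 0.539 -0.121  0.158]
0.143 361 [ 0.5218 -0.1608  0.1473] [ 0.48  -0.277  0.143] [ 0.543 -0.046  0.15 ]
yoke ((516.9093017578125, -161.83612060546875), (50.731998443603516, 235.6091766357422), 3.8568267822265625)
[[ 2.34818343e-04  9.61455504e-01  2.74960466e-01  6.89055305e-02]
 [ 9.99999669e-01 -1.14282475e-05 -8.14046169e-04 -1.22042520e-04]
 [-7.79526854e-04  2.74960566e-01 -9.61455189e-01 -1.29573488e-01]
 [ 0.00000000e+00  0.00000000e+00  0.00000000e+00  1.00000000e+00]] 325.19226210127806 281.07080564009004 207.08689519832112
```

step_arm(commands=[{"gripper": -1, "x": -27, "y": -25, "z": -6}, {"gripper": -1, "x": -27, "y": -25, "z": -6}, {"gripper": -1, "x": -27, "y": -25, "z": -6}, {"gripper": -1, "x": -27, "y": -25, "z": -6}, {"gripper": -1, "x": -27, "y": -25, "z": -6}, {"gripper": -1, "x": -27, "y": -25, "z": -6}, {"gripper": -1, "x": -27, "y": -25, "z": -6}, {"gripper": -1, "x": -27, "y": -25, "z": -6}, {"gripper": -1, "x": -27, "y": -25, "z": -6}, {"gripper": -1, "x": -27, "y": -25, "z": -6}])

```text
invalid input
```

step_arm(commands=[{"gripper": -1, "x": -27, "y": -25, "z": -6, "spin": 0}, {"gripper": -1, "x": -27, "y": -25, "z": -6, "spin": 0}, {"gripper": -1, "x": -27, "y": -25, "z": -6, "spin": 0}, {"gripper": -1, "x": -27, "y": -25, "z": -6, "spin": 0}, {"gripper": -1, "x": -27, "y": -25, "z": -6, "spin": 0}, {"gripper": -1, "x": -27, "y": -25, "z": -6, "spin": 0}, {"gripper": -1, "x": -27, "y": -25, "z": -6, "spin": 0}, {"gripper": -1, "x": -27, "y": -25, "z": -6, "spin": 0}, {"gripper": -1, "x": -27, "y": -25, "z": -6, "spin": 0}, {"gripper": -1, "x": -27, "y": -25, "z": -6, "spin": 0}], force=60)

```text
time: 1.15
eef_pos: [0.3721, 0.3381, 0.3053]
tcp_rot: [0.132, 0.991, -0.0, -0.0]
contact_force: [0.6, 0.3, 0.6]
opening: 1.0
finger_force: 0.0
```

step_arm(commands=[{"gripper": -1, "x": -25, "y": -42, "z": 0, "spin": 0}, {"gripper": -1, "x": -25, "y": -42, "z": 0, "spin": 0}, {"gripper": -1, "x": -25, "y": -42, "z": 0, "spin": 0}, {"gripper": -1, "x": -25, "y": -42, "z": 0, "spin": 0}, {"gripper": -1, "x": -25, "y": -42, "z": 0, "spin": 0}, {"gripper": -1, "x": -25, "y": -42, "z": 0, "spin": 0}, {"gripper": -1, "x": -25, "y": -42, "z": 0, "spin": 0}, {"gripper": -1, "x": -25, "y": -42, "z": 0, "spin": 0}, {"gripper": -1, "x": -25, "y": -42, "z": 0, "spin": 0}, {"gripper": -1, "x": 0, "y": 0, "z": 0, "spin": 0}], force=60)

```text
time: 2.15
eef_pos: [0.4905, -0.0891, 0.3048]
tcp_rot: [0.135, 0.991, -0.001, -0.0]
contact_force: [-0.2, 0.4, 0.0]
opening: 1.001
finger_force: 0.0
```

```bash
cat >> h.py <<'E'
def wrist():
    "wrist picture with a world point for every pixel"
    s=get_state();c=read_camera('wrist')
    v,u=np.mgrid[0:420,0:560]; x=(u-c['cx']);y=(v-c['cy']); r=np.hypot(x,y)+1e-9; th=r/c['fx']
    z=c['z_map']; t=np.tan(th)*z
    p=np.stack([x/r*t,-y/r*t,-z],-1); M=np.array(c['mount'])
    p=p@M[:3,:3].T+M[:3,3]
    return s,c,R.from_quat(s['tcp_rot']).apply(p.reshape(-1,3)).reshape(p.shape)+s['eef_pos']
E
python3 - <<'E'
from h import *
s,c,P=wrist();print(s['eef_pos'],s['tcp_rot'],s['time'])
big=cv2.resize(c['color'][:,:,::-1],(784,588),interpolation=cv2.INTER_CUBIC);cv2.imwrite('pics/w1.png',big)
np.save('w1P.npy',P)
q=P.reshape(-1,3);q=q[(np.hypot(q[:,0]-.518,q[:,1]+.162)<.03)]
print(np.sort(q[:,2])[-5:])
for lo,hi in((.183,.2),(.176,.183),(.172,.176),(.165,.172),(.158,.165),(.15,.158),(.146,.15)):
    k=q[(q[:,2]>lo)&(q[:,2]<hi)]; print(lo,len(k),k.mean(0).round(4),cv2.minAreaRect((k[:,:2]*1000).astype(np.float32)))
E
```

```text
[ 0.49054864 -0.08909496  0.3047605 ] [ 1.35265130e-01  9.90809122e-01 -7.44708460e-04 -2.70189485e-04] 2.15
[0.18793273 0.18796527 0.18797617 0.18802029 0.18814504]
0.183 219 [ 0.5173 -0.1622  0.1859] ((518.0104370117188, -162.41830444335938), (14.476229667663574, 13.963626861572266), 52.63235855102539)
0.176 278 [ 0.5149 -0.1597  0.1795] ((517.3140869140625, -162.4030303955078), (21.63043785095215, 20.528644561767578), 54.49872589111328)
0.172 97 [ 0.5132 -0.1588  0.1746] ((517.5836181640625, -162.68898010253906), (23.042261123657227, 22.204313278198242), 58.016815185546875)
0.165 84 [ 0.5104 -0.1568  0.1686] ((515.5391235351562, -155.41787719726562), (29.79256820678711, 14.522043228149414), 13.053620338439941)
0.158 83 [ 0.5101 -0.1566  0.1617] ((514.86865234375, -155.24505615234375), (29.1364803314209, 14.019819259643555), 15.935845375061035)
0.15 124 [ 0.5115 -0.1582  0.1529] ((512.6315307617188, -159.32110595703125), (47.061004638671875, 36.757694244384766), 48.37205123901367)
0.146 1162 [ 0.5128 -0.158   0.1486] ((518.00927734375, -162.8456573486328), (50.53940200805664, 50.32371520996094), 13.576050758361816)
```

View pics/w1.png

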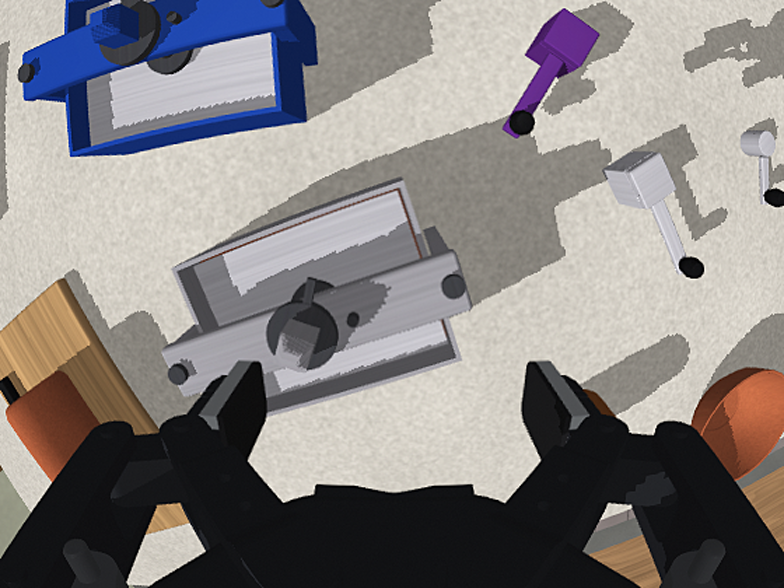

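```bash
python3 - <<'E'
from h import *
P=np.load('w1P.npy')
# stud side faces: line fits by normals
q=P.reshape(-1,3);k=q[(np.hypot(q[:,0]-.5178,q[:,1]+.1625)<.02)&(q[:,2]>.153)&(q[:,2]<.174)]
d=k[:,:2]-[.5178,-.1625]
best=[(np.abs(np.maximum(abs(d@[np.cos(a),np.sin(a)]),abs(d@[-np.sin(a),np.cos(a)]))-.011).mean()*1e3,np.degrees(a)) for a in np.radians(range(0,90,3))]
print(len(k),sorted(best)[:5])
E
```

```text
249 [(np.float64(0.5011554708115706), np.float64(57.00000000000001)), (np.float64(0.5167412847406304), np.float64(54.0)), (np.float64(0.5324183407245888), np.float64(59.99999999999999)), (np.float64(0.5908574231078652), np.float64(51.0)), (np.float64(0.6493150903025665), np.float64(63.0))]
```

Wrist view: the stud is at about (305,340), the pointer at (310,290) and the pin at (353,320), so roughly 1 rad of clockwise travel remains. The crank is at (640,180). Going back over the crank.

step_arm(commands=[{"gripper": -1, "x": 11, "y": 39.5, "z": 0, "spin": 0}, {"gripper": -1, "x": 11, "y": 39.5, "z": 0, "spin": 0}, {"gripper": -1, "x": 11, "y": 39.5, "z": 0, "spin": 0}, {"gripper": -1, "x": 11, "y": 39.5, "z": 0, "spin": 0}, {"gripper": -1, "x": 11, "y": 39.5, "z": 0, "spin": 0}, {"gripper": -1, "x": 11, "y": 39.5, "z": 0, "spin": 0}, {"gripper": -1, "x": 0, "y": 0, "z": 35, "spin": -8.3}, {"gripper": -1, "x": 0, "y": 0, "z": 35, "spin": -8.3}, {"gripper": -1, "x": 0, "y": 0, "z": 35, "spin": -8.3}, {"gripper": -1, "x": 0, "y": 0, "z": 35, "spin": -8.3}], force=60)

```text
time: 3.2
eef_pos: [0.4872, 0.1633, 0.1641]
tcp_rot: [-0.161, 0.987, 0.0, 0.0]
contact_force: [0.1, 0.1, 0.5]
opening: 0.996
finger_force: 0.0
```

```bash
python3 - <<'E'
from h import *
s,c,P=wrist();e=s['eef_pos'];r=R.from_quat(s['tcp_rot']).as_matrix();print(e,s['time'],np.degrees(np.arctan2(r[1,0],r[0,0]))%360)
save(c,'w2.png')
q=P.reshape(-1,3);q=q[(np.hypot(q[:,0]-.49,q[:,1]-.156)<.035)]
k=q[(abs(q[:,2]-.06)<.004)];print(len(k),k[:,2].mean());b=cv2.minAreaRect((k[:,:2]*1000).astype(np.float32));print(b)
hub=np.array(b[0])/1000;d=np.r_[hub,.0]-e;print('tool xyz mm to hub',r.T@d*1000)
E
```

```text
[0.48717569 0.16328514 0.16411411] 3.2 198.5046187939821
2699 0.060863244287546636
((490.5132141113281, 156.7860107421875), (40.29789733886719, 40.29383850097656), 18.022415161132812)
tool xyz mm to hub [ -1.06449922  -7.27745334 164.11192189]
```

step_arm(commands=[{"gripper": -1, "x": -1, "y": -7.3, "z": 5, "spin": 0.5}, {"gripper": -1, "x": 0, "y": 0, "z": 30, "spin": 0}, {"gripper": -1, "x": 0, "y": 0, "z": 35, "spin": 0}, {"gripper": -1, "x": 0, "y": 0, "z": 35, "spin": 0}, {"gripper": -1, "x": 0, "y": 0, "z": 20, "spin": 0}, {"gripper": -1, "x": 0, "y": 0, "z": 6, "spin": 0}, {"gripper": 1, "x": 0, "y": 0, "z": 0, "spin": 0}, {"gripper": 1, "x": 0, "y": 0, "z": 0, "spin": 0}, {"gripper": 1, "x": 0, "y": 0, "z": 0, "spin": 0}, {"gripper": 1, "x": 0, "y": 0, "z": 0, "spin": 0}], force=80)

```text
time: 4.25
eef_pos: [0.4934, 0.1556, 0.0366]
tcp_rot: [-0.152, 0.988, 0.0, 0.002]
contact_force: [0.3, 1.6, 5.2]
opening: 0.457
finger_force: 82.1
```

step_arm(commands=[{"gripper": 1, "x": 0, "y": 0, "z": -15, "spin": 0}, {"gripper": 1, "x": 0, "y": 0, "z": -40, "spin": 0}, {"gripper": 1, "x": 0, "y": 0, "z": -40, "spin": 0}, {"gripper": 1, "x": 0, "y": 0, "z": -40, "spin": 0}, {"gripper": 1, "x": 0, "y": 0, "z": -40, "spin": 0}, {"gripper": 1, "x": 0, "y": 0, "z": -40, "spin": 0}, {"gripper": 1, "x": 0, "y": 0, "z": 0, "spin": 6}, {"gripper": 1, "x": 0, "y": 0, "z": 0, "spin": 8}, {"gripper": 1, "x": 0, "y": 0, "z": 0, "spin": 8}, {"gripper": 1, "x": 0, "y": 0, "z": 0, "spin": 8}], force=80)

```text
time: 5.25
eef_pos: [0.4904, 0.155, 0.2482]
tcp_rot: [0.112, 0.994, -0.0, -0.001]
contact_force: [0.4, 0.1, -4.5]
opening: 0.455
finger_force: 81.8
```

```bash
python3 - <<'E'
from h import *
s,c,P=wrist();e=s['eef_pos'];r=R.from_quat(s['tcp_rot']).as_matrix();print(e,s['time'],np.degrees(np.arctan2(r[1,0],r[0,0]))%360,s['contact_force'],s['opening'])
save(c,'w3.png')
t=(P-e)@r; q=t.reshape(-1,3)
g=c['color'].astype(int).sum(2).reshape(-1)
k=q[(abs(q[:,0])<.04)&(abs(q[:,1])<.0195)&(abs(q[:,2])<.05)];print(np.histogram(k[:,2],bins=np.arange(-.05,.05,.005)))
k=k[k[:,2]<np.percentile(k[:,2],10)+.004];print(len(k),k.min(0),k.max(0),k.mean(0))
E
```

```text
[0.4903984  0.15503292 0.24822126] 5.25 167.18340270550183 [ 0.44180441  0.08421686 -4.48093585] 0.45509986047496426
(array([   2,   28,    0,    0,  759, 8487,  522,  876,  404,  387,  331,
        312,  284,  265,  236,  227,  204,   19,    0]), array([-5.00000000e-02, -4.50000000e-02, -4.00000000e-02, -3.50000000e-02,
       -3.00000000e-02, -2.50000000e-02, -2.00000000e-02, -1.50000000e-02,
       -1.00000000e-02, -5.00000000e-03, -2.77555756e-17,  5.00000000e-03,
        1.00000000e-02,  1.50000000e-02,  2.00000000e-02,  2.50000000e-02,
        3.00000000e-02,  3.50000000e-02,  4.00000000e-02,  4.50000000e-02]))
9174 [-0.01839173 -0.01949891 -0.04547177] [ 0.02274062  0.01948411 -0.02081492] [ 0.00482385  0.00010326 -0.02419586]
```

View pics/w3.png

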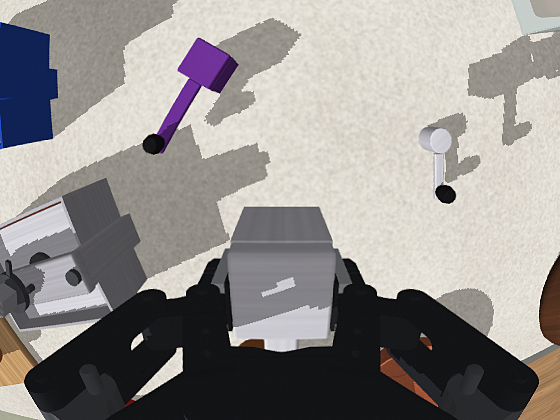

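Wrist view: the crank hub is held square between the pads at about (282,285). The small crank stands untouched at (438,140). Measured in-hand offset is about +2 mm along tool x.

step_arm(commands=[{"gripper": 1, "x": -12.4, "y": -38, "z": 0, "spin": 0}, {"gripper": 1, "x": -12.4, "y": -38, "z": 0, "spin": 0}, {"gripper": 1, "x": -12.4, "y": -38, "z": 0, "spin": 0}, {"gripper": 1, "x": -12.4, "y": -38, "z": 0, "spin": 0}, {"gripper": 1, "x": -12.4, "y": -38, "z": 0, "spin": 0}, {"gripper": 1, "x": -12.4, "y": -38, "z": 0, "spin": 0}, {"gripper": 1, "x": -12.4, "y": -38, "z": 0, "spin": 0}, {"gripper": 1, "x": -12.4, "y": -38, "z": 0, "spin": 0}, {"gripper": 1, "x": 0, "y": 0, "z": 0, "spin": 7}, {"gripper": 1, "x": 0, "y": 0, "z": 0, "spin": 7}])

```text
time: 6.3
eef_pos: [0.5219, -0.1643, 0.2481]
tcp_rot: [0.232, 0.973, 0.0, -0.001]
contact_force: [-0.5, 0.0, -4.6]
opening: 0.462
finger_force: 82.9
```

step_arm(commands=[{"gripper": 1, "x": 0, "y": 0, "z": 0, "spin": 7.5}, {"gripper": 1, "x": 0, "y": 0, "z": 0, "spin": 0}, {"gripper": 1, "x": 0, "y": 0, "z": 0, "spin": 0}, {"gripper": 1, "x": 0, "y": 0, "z": 0, "spin": 0}, {"gripper": 1, "x": 0, "y": 0, "z": 0, "spin": 0}, {"gripper": 1, "x": 0, "y": 0, "z": 0, "spin": 0}, {"gripper": 1, "x": 0, "y": 0, "z": 0, "spin": 0}, {"gripper": 1, "x": 0, "y": 0, "z": 0, "spin": 0}, {"gripper": 1, "x": 0, "y": 0, "z": 0, "spin": 0}, {"gripper": 1, "x": 0, "y": 0, "z": 0, "spin": 0}])

```text
time: 7.3
eef_pos: [0.5228, -0.1631, 0.2493]
tcp_rot: [0.292, 0.956, -0.0, 0.0]
contact_force: [-1.2, -0.2, -3.9]
opening: 0.461
finger_force: 82.9
```

```bash
cat > m.py <<'E'
from h import *
s,c,P=wrist();e=s['eef_pos'];r=R.from_quat(s['tcp_rot']).as_matrix();print(e,s['time'],'yaw',np.degrees(np.arctan2(r[1,0],r[0,0]))%360,s['contact_force'],s['opening'])
t=(P-e)@r; q=t.reshape(-1,3)
k=q[(abs(q[:,0])<.04)&(abs(q[:,1])<.0195)&(abs(q[:,2]+.025)<.009)]
zt=np.median(k[:,2]);k=k[abs(k[:,2]-zt)<.002];cx=(k[:,0].min()+k[:,0].max())/2;print('hub x,len,top z',cx,np.ptp(k[:,0]),zt)
A=np.c_[k[:,:2],np.ones(len(k))];print('tilt',np.linalg.lstsq(A,k[:,2],rcond=None)[0][:2])
h=e+r@np.array([cx,0,zt+.03]);print('hub',h,'home err tool mm',r.T@(np.array([.5178,-.1625,.1795])-h)*1000)
E
python3 m.py; python3 - <<'E'
from h import *
for n in('top','scene'):
    c=read_camera(n);P=pts(c);q=P.reshape(-1,3);save(c,n+'1.png')
    k=q[(np.hypot(q[:,0]-.518,q[:,1]+.1625)<.035)&(q[:,2]>.2)&(q[:,2]<.255)];print(n,len(k),k.min(0),k.max(0))
E
```

```text
[ 0.5227718  -0.16305304  0.24933867] 7.3 yaw 146.03435541126797 [-1.17520648 -0.16092765 -3.89534559] 0.4607323726122644
hub x,len,top z 0.0025450481033157356 0.0403443102309266 -0.024117161151674626
tilt [ 0.00096005 -0.0015142 ]
hub [ 0.52066109 -0.16163126  0.24345577] home err tool mm [ 1.88907915 -2.31842571 63.95574558]Traceback (most recent call last):
  File "<stdin>", line 4, in <module>
    return umr_minimum(a, axis, None, out, keepdims, initial, where)
ValueError: zero-size array to reduction operation minimum which has no identity
```

step_arm(commands=[{"gripper": 1, "x": 1.9, "y": -2.3, "z": 0, "spin": 0}, {"gripper": 1, "x": 0, "y": 0, "z": 10, "spin": 0}, {"gripper": 1, "x": 0, "y": 0, "z": 10, "spin": 0}, {"gripper": 1, "x": 0, "y": 0, "z": 5, "spin": 0}, {"gripper": 1, "x": 0, "y": 0, "z": 4, "spin": 0}, {"gripper": 1, "x": 0, "y": 0, "z": 4, "spin": 0}, {"gripper": 1, "x": 0, "y": 0, "z": 4, "spin": 0}, {"gripper": 1, "x": 0, "y": 0, "z": 4, "spin": 0}, {"gripper": 1, "x": 0, "y": 0, "z": 4, "spin": 0}, {"gripper": 1, "x": 0, "y": 0, "z": 0, "spin": 0}])

```text
time: 8.4
eef_pos: [0.5196, -0.1637, 0.2035]
tcp_rot: [0.292, 0.956, 0.0, -0.001]
contact_force: [-0.1, 0.5, -4.2]
opening: 0.456
finger_force: 82.9
```

```bash
python3 m.py
```

```text
[ 0.51955092 -0.16372307  0.20353991] 8.4 yaw 146.02898442973103 [-0.06494484  0.51299482 -4.18484775] 0.45571002735175276
hub x,len,top z 0.002433893091821208 0.040539011824578905 -0.02411455295335566
tilt [ 0.00037287 -0.00033778]
hub [ 0.51752523 -0.16235936  0.1976578 ] home err tool mm [-0.33132168  0.03981852 18.15735787]
```

step_arm(commands=[{"gripper": 1, "x": 0, "y": 0, "z": 4, "spin": 0}, {"gripper": 1, "x": 0, "y": 0, "z": 4, "spin": 0}, {"gripper": 1, "x": 0, "y": 0, "z": 4, "spin": 0}, {"gripper": 1, "x": 0, "y": 0, "z": 3, "spin": 0}, {"gripper": 1, "x": 0, "y": 0, "z": 2, "spin": 0}, {"gripper": 1, "x": 0, "y": 0, "z": 1, "spin": 0}, {"gripper": 1, "x": 0, "y": 0, "z": 0.5, "spin": 0}, {"gripper": 1, "x": 0, "y": 0, "z": 0, "spin": 0}, {"gripper": 1, "x": 0, "y": 0, "z": 0, "spin": 0}, {"gripper": 1, "x": 0, "y": 0, "z": 0, "spin": 0}])

```text
time: 9.45
eef_pos: [0.52, -0.164, 0.186]
tcp_rot: [0.292, 0.956, -0.0, 0.0]
contact_force: [0.9, 0.7, -4.7]
opening: 0.459
finger_force: 82.9
```

```bash
python3 m.py
```

```text
[ 0.51998254 -0.16396811  0.18602865] 9.45 yaw 146.02841353685653 [ 0.94932355  0.69790421 -4.70511293] 0.4590938486087711
hub x,len,top z 0.002447722049626658 0.04029478055344689 -0.024118072151678938
tilt [ 0.00031811 -0.00121856]
hub [ 0.51795427 -0.1626014   0.18014591] home err tool mm [ 0.18481375 -0.00212113  0.64584424]
```

step_arm(commands=[{"gripper": 1, "x": 0, "y": 0, "z": 1, "spin": 0}, {"gripper": 1, "x": 0, "y": 0, "z": 0, "spin": 0}, {"gripper": 1, "x": 0, "y": -0.25, "z": 0, "spin": 6}, {"gripper": 1, "x": 0, "y": -0.25, "z": 0, "spin": 6}, {"gripper": 1, "x": 0, "y": -0.25, "z": 0, "spin": 6}, {"gripper": 1, "x": 0, "y": -0.25, "z": 0, "spin": 6}, {"gripper": 1, "x": 0, "y": -0.25, "z": 0, "spin": 6}, {"gripper": 1, "x": 0, "y": -0.25, "z": 0, "spin": 6}, {"gripper": 1, "x": 0, "y": -0.25, "z": 0, "spin": 6}, {"gripper": 1, "x": 0, "y": -0.25, "z": 0, "spin": 6}])

```text
time: 10.5
eef_pos: [0.5178, -0.1659, 0.1848]
tcp_rot: [0.657, 0.754, -0.001, 0.0]
contact_force: [-2.1, -2.3, -4.1]
opening: 0.457
finger_force: 82.9
```

```bash
echo "print('torque',s['wrist_torque']);save(c,'w_%d.png'%(s['time']*100))" >> m.py; python3 m.py; ls pics
```

```text
[ 0.51777317 -0.16594427  0.18484946] 10.5 yaw 97.86811754131982 [-2.06066901 -2.32262369 -4.10235285] 0.4572869581141747
hub x,len,top z 0.002935195682806351 0.04075178030122214 -0.024122288882856318
tilt [0.0013645  0.00072915]
hub [ 0.51736175 -0.16305076  0.17896548] home err tool mm [ 0.48443727  0.50848087 -0.53655474]
torque [-0.4403475   0.32220556  0.18440827]
scene0.png
top0.png
top1.png
w0.png
w1.png
w2.png
w3.png
w_1050.png
```

step_arm(commands=[{"gripper": 1, "x": 0, "y": -0.2, "z": 0, "spin": 4}, {"gripper": 1, "x": 0, "y": -0.2, "z": 0, "spin": 4}, {"gripper": 1, "x": 0, "y": -0.2, "z": 0, "spin": 4}, {"gripper": 1, "x": 0, "y": -0.2, "z": 0, "spin": 4}, {"gripper": 1, "x": 0, "y": -0.1, "z": 0, "spin": 2}, {"gripper": 1, "x": 0, "y": -0.1, "z": 0, "spin": 2}, {"gripper": 1, "x": 0, "y": 0, "z": 0, "spin": 0}, {"gripper": 1, "x": 0, "y": 0, "z": 0, "spin": 0}, {"gripper": 1, "x": 0, "y": 0, "z": 0, "spin": 0}, {"gripper": 1, "x": 0, "y": 0, "z": 0, "spin": 0}])

```text
time: 11.55
eef_pos: [0.5167, -0.1658, 0.1848]
tcp_rot: [0.776, 0.631, -0.001, 0.0]
contact_force: [-3.3, -5.1, -3.9]
opening: 0.455
finger_force: 83.0
```

```bash
python3 m.py
```

```text
[ 0.51673621 -0.16584721  0.1848287 ] 11.55 yaw 78.22105326231596 [-3.32425222 -5.07029516 -3.86453995] 0.45479990072494136
hub x,len,top z 0.0031661549959092015 0.0409060955016409 -0.024147541346298103
tilt [0.00289083 0.00050749]
hub [ 0.51737161 -0.16276085  0.17896811] home err tool mm [ 0.34143752  0.3653912  -0.53327228]
torque [-0.74524672  0.6704478   0.60703924]
```

step_arm(commands=[{"gripper": 1, "x": 0, "y": -0.1, "z": 0, "spin": 2}, {"gripper": 1, "x": 0, "y": 0, "z": 0, "spin": 2}, {"gripper": 1, "x": 0, "y": 0, "z": 0, "spin": 2}, {"gripper": 1, "x": 0, "y": 0, "z": 0, "spin": 0}, {"gripper": 1, "x": 0, "y": 0, "z": 0, "spin": 0}, {"gripper": 1, "x": 0, "y": 0, "z": 0, "spin": 0}, {"gripper": 1, "x": 0, "y": 0, "z": 0, "spin": 0}, {"gripper": 1, "x": 0, "y": 0, "z": 0, "spin": 0}, {"gripper": 1, "x": 0, "y": 0, "z": 0, "spin": 0}, {"gripper": 1, "x": 0, "y": 0, "z": 0, "spin": 0}])

```text
time: 12.6
eef_pos: [0.5165, -0.1658, 0.1848]
tcp_rot: [0.806, 0.592, -0.002, 0.001]
contact_force: [-3.8, -3.7, -3.5]
opening: 0.458
finger_force: 83.3
```

```bash
python3 m.py
```

```text
[ 0.51649997 -0.16578123  0.18483442] 12.6 yaw 72.57891150540799 [-3.82747692 -3.7197893  -3.51195205] 0.45779631892984596
hub x,len,top z 0.003231282016783278 0.04120217187451129 -0.02416154960818545
tilt [0.00280743 0.00125409]
hub [ 0.51745073 -0.16271897  0.1789823 ] home err tool mm [ 0.31129527  0.26682827 -0.51946915]
torque [-0.67174281  0.62898691  1.9826666 ]
```

step_arm(commands=[{"gripper": 1, "x": 0, "y": 0, "z": 0, "spin": -3}, {"gripper": -1, "x": 0, "y": 0, "z": 0, "spin": 0}, {"gripper": -1, "x": 0, "y": 0, "z": 0, "spin": 0}, {"gripper": -1, "x": 0, "y": 0, "z": 0, "spin": 0}, {"gripper": -1, "x": 0, "y": 0, "z": 0, "spin": 0}, {"gripper": -1, "x": 0, "y": 0, "z": 0, "spin": 0}, {"gripper": -1, "x": 0, "y": 0, "z": -15, "spin": 0}, {"gripper": -1, "x": 0, "y": 0, "z": -35, "spin": 0}, {"gripper": -1, "x": 0, "y": 0, "z": -40, "spin": 0}, {"gripper": -1, "x": 0, "y": 0, "z": -40, "spin": 0}])

```text
time: 13.65
eef_pos: [0.5171, -0.1648, 0.3173]
tcp_rot: [0.793, 0.609, 0.0, 0.0]
contact_force: [0.2, -0.6, -0.5]
opening: 1.005
finger_force: 0.0
```

```bash
python3 - <<'E'
from h import *
s,c,P=wrist();print(s['eef_pos'],s['time'],s['opening'],s['contact_force'])
q=P.reshape(-1,3);k=q[(np.hypot(q[:,0]-.5178,q[:,1]+.1625)<.035)&(abs(q[:,2]-.209)<.006)]
print(len(k),k[:,2].mean(),cv2.minAreaRect((k[:,:2]*1000).astype(np.float32)))
cv2.imwrite('pics/w5.png',cv2.resize(c['color'][:,:,::-1],(784,588),interpolation=cv2.INTER_CUBIC))
c=read_camera('scene');cv2.imwrite('pics/s5.png',cv2.resize(c['color'][200:340,90:280,::-1],(760,560),interpolation=cv2.INTER_CUBIC))
E
```

```text
[ 0.51706807 -0.1648104   0.31729655] 13.65 1.0048478794513767 [ 0.21778834 -0.58922083 -0.52834507]
2647 0.2089410396257476 ((518.504150390625, -163.33740234375), (40.20467758178711, 40.25324249267578), 75.5639877319336)
```

View pics/w5.png

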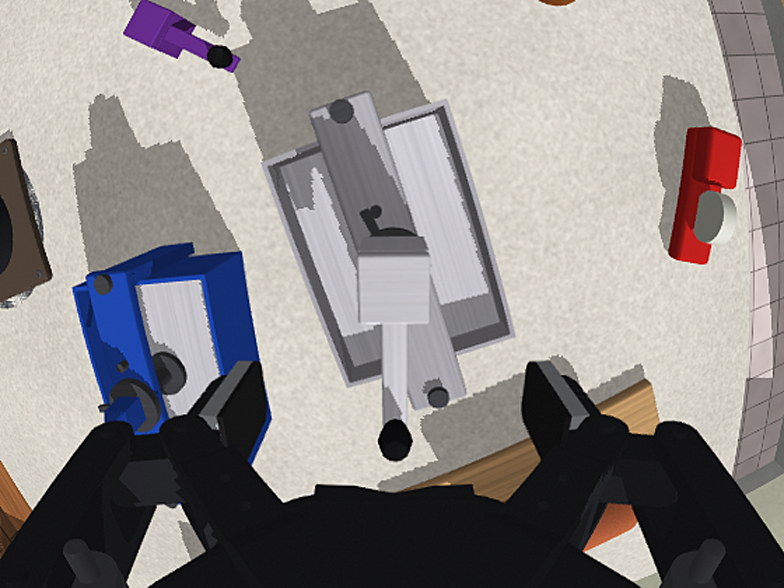

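View pics/s5.png

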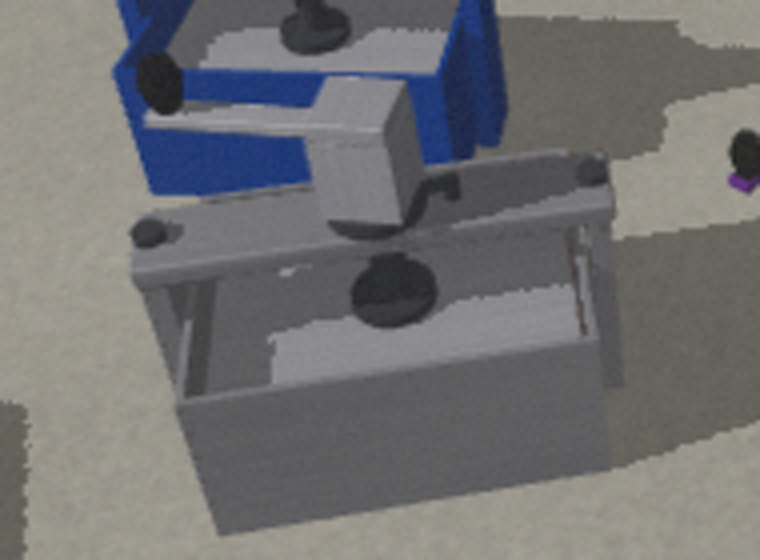

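The wrist view shows the pointer touching the pin at about (370,215). The hub sits at about (393,285), level on the flange, and the gripper is clear of it. Hub top at 0.209 m means it is fully home, within 1 mm of the axis. In the scene crop the hub at (360,150) rests on the flange and the pointer meets the pin at (450,185). Handing in.

```bash
python3 -c "
from plant import *
print(sign_off())"
```

```text
the job is handed in; nothing more can be done
None
```

The larger crank sits fully home on the steel press's stud with the spindle turned clockwise to its stop (pointer against the pin), the gripper is clear, the small crank was never touched, and the job was handed in at about 14 s; `sign_off()` returned no verdict.

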